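# Set the thin glass beaker on the balance

### The arm

A 6-joint arm with a two-finger parallel gripper is mounted at the origin on a cart in front of the work surface, level with it; the furniture and walls round the work are solid. World frame = base frame: x ahead of the robot, y to its left, z up, the work surface at z = 0. Lengths are in mm, angles in rad, forces in N, time in s.
With the tool pointing down it reaches from about 350 to 850 mm from the base axis. Payload 8.1 kg.
Tool frame: the origin (TCP) lies on the centre line of the jaws, within the pads' length; the fingertips stand 19 mm ahead of it and the grasp point (between the pads) is the TCP; y points along the fingers, x is the direction in which the jaws open and shut, and the axes are right-handed (so a half turn about y gives the same grasp; the last joint's range is limited). The gripper opens to 93 mm and grips with 3 to 60 N. Pads are 15 mm wide; open, the fingers measure 128 mm over their backs; the gripper's body (75 mm by 188 mm) begins 65 mm behind the grasp point.
Start: joints at [-1.426, 0.13, 1.488, -0, 1.523, -0.085], TCP at [136.69, -584.227, 216.435] pointing down, gripper open.
Joint ranges: [-2.96, 2.96], [-0.89, 2.26], [0.02, 2.5], [-1.34, 4.48], [0, 2.73], [-2.66, 2.66]. Speed limits (rad/s): [2.39, 2.39, 2.79, 3.14, 3.14, 3.14].

### API

Orientations are given as a rotation vector (axis times angle).
In Python, from workcell import readout, viewer, ticket gives the robot as it stands.
- The arm moves only by the tool send_rows, never from a script. Its argument "series" is a list of rows, each an object with "gripper": the finger opening in cm, from 0 to 9.3; "slide": the shift along the tool's x, y, z in cm, a list of three; "spin": the turn about the tool's y in rad. A call has 1 to 20 rows; each row shifts and turns the commanded pose from where the row before left it, along the tool's axes as they then stand; what a row does not reach is not made up. A row lasts 1/10 s, in which the tool goes at most 50 mm and 8.59 degrees, less where a joint would pass 70% of its speed; a pose out of reach is approached as far as the arm can. A call is refused whole if a number of a shift passes 5 or a number of a turn 0.15, either way. A call with a gripper value outside its range is refused whole. The fingers move at their own pace and stop on an object; "squeeze" is the grip in N (left out, the last holds). Time passes only in rows, so rows that do not move let the fingers close. It gives the time, the measured TCP pose, the force and the opening at its end, in the units of the state.
- readout.observe(): the state, without advancing time (a new reading comes with each control period).
- viewer.capture(name): name is "side" or "top" or "wrist"; returns the picture (420x560x3 uint8, red, green, blue); there is no depth.
- viewer.camera_info(name): a dict with "fov_y" (degrees; the focal length in pixels is half the picture's height over the tangent of half this angle, whatever the lens; pixels are square), "cx", "cy" (the principal point, pixels), "rvec" (rotation vector, rad) and "tvec" (3), from world to camera coordinates, as OpenCV has them. Camera axes: x right, y down, z forward; pixel columns grow to the right and rows downward; lengths in mm; the calibration is good to about 2 mm. The wrist camera is an equidistant fisheye: a pixel r from the principal point sees the ray r / f radians off the axis. A picture is of the moment at which its call begins: read the wrist's pose just before it. camera_info takes no time and is no camera call; for the wrist camera it gives the pose at the moment of the call.
- ticket.sign_off(): hands the job in, once; it reports no verdict.
The state is a dict: "time": time; "joint_pos": joint angles; "qd": joint speeds; "effort": joint torques, N m; "tool_pos": TCP position; "orientation": TCP orientation; "wrist_force": force on the tool from outside, world axes, zero at the start; "torque": the same for the moment, N m; "width": opening from 0.0 (shut) to 1.0 (fully open).
Only numpy, scipy, OpenCV 4.12 (cv2) and the standard library are available. Lean on these libraries where they do the work, as an engineer would, in place of code of your own. Each camera call takes 0.05 s, during which the arm holds its last target. There are 200 camera calls.

### The job

Put the empty glass beaker upright in the middle of the round pan of the laboratory balance, ready to be tared, and let go of it. The glass is thin and the balance is delicate: grip lightly, and lower the beaker until it stands on the pan instead of dropping it or pressing it down. Leave the small brown bottle where it stands.

Things in the scene. Friction and masses are not known exactly. Their poses are not given: they have to be found in the camera images.
- beaker: Empty clear glass beaker, upright, open at the top: 70 mm tall, 50 mm across at the foot, 54 mm at the rim, wall 2 mm, 60 to 130 g. Origin: centre of its underside; z up; round, so yaw is free. A lower clear dish (61 mm wide, 13 mm high) stands nearby. 3 to 8 N on each finger across its outside holds it; more than 20 N on each finger (40 N in all) breaks it.
- balance: White and grey top-loading laboratory balance, fixed, 200 x 160 mm, 48 mm high at its deck, with a round steel pan above the deck and a dark panel with display and keys at the front. Origin: centre of its underside, on the bench; x points from front panel to back, z up. The pan does not give; more than 20 N on it spoils the balance.
- pan (a point): Centre of the upper face of the balance's flat round steel pan (90 mm diameter, 5 mm thick), 62 mm above the bench and 35 mm along +x from the balance's origin.
- drop_bottle: Small brown glass drop bottle with a black cap, 38 mm diameter, 82 mm tall, standing upright near the beaker. Origin: centre of its underside. To be left alone.
Mind the look-alikes: they are no part of the job. Leave any purple look-alike of the beaker alone.

How it is judged (in metres and radians):
At the end, for the whole second after the job is handed in: The beaker stands upright (within 10 degrees) and at rest on the balance's pan, its centre within 15 mm of the pan's centre, released; the brown bottle is within 20 mm of where it stood (horizontal distance between beaker and pan below 0.015 m and z of beaker in the frame of pan between -0.004 and 0.006 m and angle between beaker's own z axis and vertical below 0.175 rad and linear speed of beaker below 0.02 m/s and distance of drop_bottle from where it was at the start of the episode below 0.02 m); the robot touches nothing.
It fails at once if the beaker is squeezed with more than 20 N on each finger (40 N, both fingers together) (contact force between the fingers and beaker above 40 N).
It fails at once if the beaker strikes or is pressed on the balance, or anything presses on the balance, with more than 20 N (contact force between anything else and balance above 20 N).
It fails at once if the beaker is let go and dropped from more than 10 mm above the pan's height (contact force between the fingers and beaker below 0.02 N and z of beaker in the frame of pan above 0.01 m).
It fails at once if the beaker is tipped by more than 30 degrees (angle between beaker's own z axis and vertical above 0.52 rad).
It fails at once if the brown bottle is moved by more than 20 mm (distance of drop_bottle from where it was at the start of the episode above 0.02 m).
It also fails if it takes over 38 s, if anything falls off the work surface, if the arm or the gripper's body presses on something with over 40 N, if the wrist force passes 120 N, or if a joint passes its speed limit or range.

## Working session

There is one attempt and no reset: what is moved stays moved. The work goes in short steps, Python scripts to look and compute and a tool call to move; the robot and the scene stay as the last step left them, time stands still between calls to the robot, and variables do not carry over. Pictures are saved under pics/ and viewed, about 8 in all and at most 12, crops included, and the job is handed in when it is done.

Besides the shell and the picture viewer there is one more tool, called after "Call:" by a JSON object that holds its "op" and its "data", one argument or row to a line. send_rows: Moves the arm, as the interface text tells. Its arguments: {"type":"object","properties":{"series":{"type":"array","items":{"type":"object","properties":{"gripper":{"type":"number"},"slide":{"type":"array","items":{"type":"number"}},"spin":{"type":"number"}}}},"squeeze":{"type":"number"}},"required":["series"]}

```bash
mkdir -p pics && cat > h.py <<'E'
import numpy as np, cv2
from workcell import readout, viewer, ticket
def shot(n,f):
    ci=viewer.camera_info(n); im=viewer.capture(n)
    cv2.imwrite(f'pics/{f}.png',im[:,:,::-1]); np.save(f'pics/{f}.npy',ci,allow_pickle=True); return im,ci
def load(f): return cv2.imread(f'pics/{f}.png'), np.load(f'pics/{f}.npy',allow_pickle=True).item()
def ray(ci,u,v,fish=False):
    f=210/np.tan(np.radians(ci['fov_y'])/2); a=(u-ci['cx'])/f; b=(v-ci['cy'])/f
    if fish:
        r=np.hypot(a,b); s=np.sin(r)/r if r>1e-9 else 1; d=np.array([a*s,b*s,np.cos(r)])
    else: d=np.array([a,b,1.])
    R=cv2.Rodrigues(np.array(ci['rvec'],float))[0]; t=np.array(ci['tvec'],float).ravel()
    return -R.T@t, R.T@d/np.linalg.norm(d)
def onz(ci,u,v,z,fish=False):
    o,d=ray(ci,u,v,fish); return o+d*(z-o[2])/d[2]
def meet(r1,r2):
    (a,d),(b,e)=r1,r2; s=np.linalg.lstsq(np.c_[d,-e],b-a,rcond=None)[0]
    p,q=a+d*s[0],b+e*s[1]; return (p+q)/2, np.linalg.norm(p-q)
def proj(ci,P,fish=False):
    R=cv2.Rodrigues(np.array(ci['rvec'],float))[0]; p=R@np.array(P,float)+np.array(ci['tvec'],float).ravel()
    f=210/np.tan(np.radians(ci['fov_y'])/2)
    if fish:
        r=np.hypot(p[0],p[1]); th=np.arctan2(r,p[2]); return ci['cx']+f*th*p[0]/r, ci['cy']+f*th*p[1]/r
    return ci['cx']+f*p[0]/p[2], ci['cy']+f*p[1]/p[2]
E
python3 - <<'E'
from h import *
print(readout.observe())
ims=[shot(n,n+'0') for n in('side','top','wrist')]
for im,ci in ims: print(ci)
cv2.imwrite('pics/tw.png',cv2.resize(np.hstack([ims[0][0],ims[2][0]])[:,:,::-1],(800,300)))
E
```

```text
{'time': 0.0, 'joint_pos': array([-1.42638413e+00,  1.31158171e-01,  1.48927626e+00,  4.76479787e-06,
        1.52297622e+00, -8.53820734e-02]), 'qd': array([ 7.12873835e-04, -6.34159675e-05,  2.15603385e-04, -5.51354981e-04,
        1.03684662e-04,  1.07346604e-03]), 'effort': array([ 4.49312269e-03, -5.59839857e+01, -4.91760099e+01,  7.70192407e-02,
        3.50108917e-02, -1.46101838e-04]), 'tool_pos': array([ 136.61860039, -583.65810964,  215.39088756]), 'orientation': array([-1.30788118,  1.03917225, -1.03696769]), 'wrist_force': array([-0.36472279,  0.48485436, -0.45141066]), 'torque': array([ 0.0055755 , -0.04816822, -0.00193857]), 'width': 0.9978830232473006}
{'fov_y': 45.0266071308565, 'cx': 288.7579885920359, 'cy': 204.07341862336435, 'rvec': array([ 2.19824246, -0.20983369,  0.12074433]), 'tvec': array([-536.41520607,   88.71420552, 1065.92873428])}
{'fov_y': 42.775619583998605, 'cx': 277.8546295269088, 'cy': 211.7959467190402, 'rvec': array([ 2.10758673, -2.09698625,  0.16896271]), 'tvec': array([  3.91403831, 539.6280464 , 950.20709946])}
{'fov_y': 65.70646984690485, 'cx': 279.45520058573516, 'cy': 208.24557681451358, 'rvec': array([-2.27638422,  1.80366354,  0.26414269]), 'tvec': array([-598.72863465,  -33.42810719,  390.48666482])}
```

View pics/top0.png

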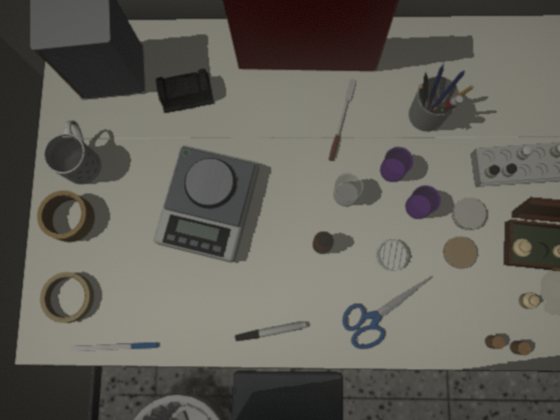

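View pics/side0.png

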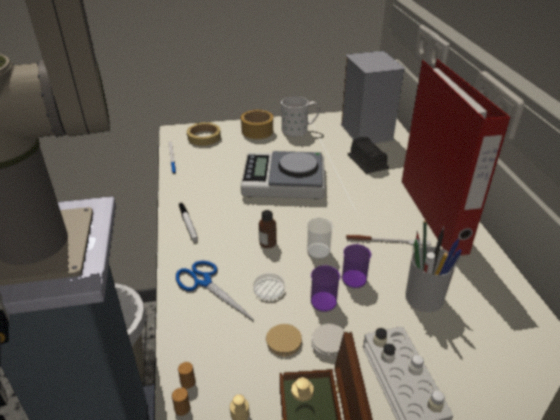

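The top view shows the beaker at about (347,191), the pan at (210,183), the bottle at (323,242), and purple look-alikes at (396,165) and (423,203). In the side view the beaker is at (319,238), the pan at (299,163) and the bottle at (268,230). Next I'll enlarge the beaker and pan for their edges.

```bash
python3 - <<'E'
from h import *
t,ct=load('top0'); s,cs=load('side0')
A=cv2.resize(t[165:225,315:381],(400,364),interpolation=cv2.INTER_CUBIC)
B=cv2.resize(s[208:268,286:352],(400,364),interpolation=cv2.INTER_CUBIC)
cv2.imwrite('pics/crop.png',cv2.convertScaleAbs(np.hstack([A,B]),alpha=1.3))
for n,u,v,z in(('pan',210,183,62),('beakmid',347,191,40),('bottle',323,242,80),('purp',396,165,40),('purp2',423,203,40)): print(n,onz(ct,u,v,z).round())
for n,u,v,z in(('pan',299,163,62),('beakmid',319,238,35),('bottle',267,214,80)): print(n,onz(cs,u,v,z).round())
for n,a,b in(('pan',(210,183),(299,163)),('cap',(323,241),(267,214)),('beak',(347,191),(319,238))):
  p,g=meet(ray(ct,*a),ray(cs,*b)); print(n,p.round(1),round(g,1))
E
```

```text
pan [593. 135.  62.]
beakmid [ 583. -124.   40.]
bottle [479. -76.  80.]
purp [ 634. -218.   40.]
purp2 [ 560. -266.   40.]
pan [597. 128.  62.]
beakmid [ 586. -123.   35.]
bottle [485. -82.  80.]
pan [596.5 135.5  56.6] 4.3
cap [483.5 -76.2  75.4] 3.8
beak [ 584.4 -124.6   36. ] 1.5
```

View pics/crop.png

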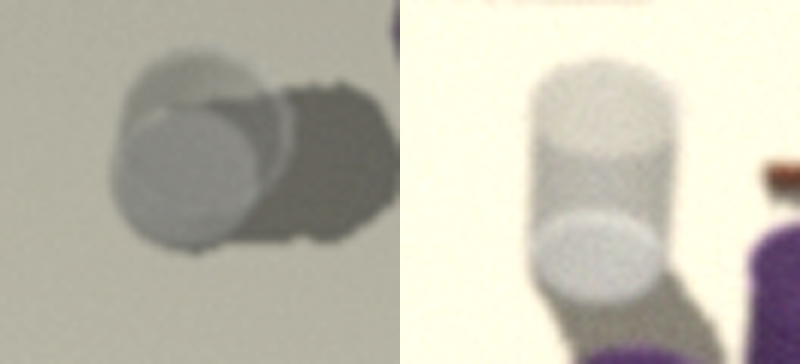

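Top crop: rim centre ≈(349.3,186.5), foot centre ≈(345.9,194). Side crop: rim ≈(319.7,225.7), foot ≈(319,250.4).

```bash
python3 - <<'E'
from h import *
t,ct=load('top0'); s,cs=load('side0')
for n,a,b in(('rim',(349.3,186.5),(319.7,225.7)),('foot',(345.9,194),(319,250.4))):
  p,g=meet(ray(ct,*a),ray(cs,*b)); print(n,p.round(1),round(g,1))
o=readout.observe(); R=cv2.Rodrigues(o['orientation'])[0]; print(R.round(3)); 
print('slide mm to above',R.T@(np.array([584,-124,216])-o['tool_pos']))
g=cv2.cvtColor(t[140:225,165:255],cv2.COLOR_BGR2GRAY)
print(cv2.HoughCircles(cv2.resize(g,None,fx=4,fy=4,interpolation=cv2.INTER_CUBIC),cv2.HOUGH_GRADIENT,1.5,100,param1=60,param2=25,minRadius=70,maxRadius=130)/4+[165,140,0])
E
```

```text
rim [ 584.5 -125.7   69.5] 0.5
foot [ 586.1 -125.5    2.7] 0.9
[[ 0.228 -0.     0.974]
 [-0.974  0.001  0.228]
 [-0.001 -1.     0.   ]]
slide mm to above [-3.45784095e+02  1.75993242e-01  5.40346152e+02]
[[[208.6875     181.0625      23.53750038]]]
```

Call:
{"op": "send_rows", "data": {
  "series": [
    {"gripper": 9.3,"slide": [-1.9,0,3.0]},
    {"slide": [-1.9,0,3.0]},
    {"slide": [-1.9,0,3.0]},
    {"slide": [-1.9,0,3.0]},
    {"slide": [-1.9,0,3.0]},
    {"slide": [-1.9,0,3.0]},
    {"slide": [-1.9,0,3.0]},
    {"slide": [-1.9,0,3.0]},
    {"slide": [-1.9,0,3.0]},
    {"slide": [-1.9,0,3.0]},
    {"slide": [-1.9,0,3.0]},
    {"slide": [-1.9,0,3.0]},
    {"slide": [-1.9,0,3.0]},
    {"slide": [-1.9,0,3.0]},
    {"slide": [-1.9,0,3.0]},
    {"slide": [-1.9,0,3.0]},
    {"slide": [-1.9,0,3.0]},
    {"slide": [-1.9,0,2.8]},
    {"slide": [0,0,0]},
    {"slide": [0,0,0]}
  ]
}}

```text
schema error: expected keys gripper, slide, spin
```

```bash
python3 - <<'E'
from h import *
im,ci=shot('wrist','w1'); o=readout.observe(); R=cv2.Rodrigues(o['orientation'])[0]; print(o['time'],o['tool_pos'],o['joint_pos'].round(2))
print(R.T@(np.array([585.3,-125.6,43])-o['tool_pos']))
for P in((585.3,-125.6,70),(585.3,-125.6,0),(484,-77,82),(596,134,62)): print(proj(ci,P,True))
E
```

```text
0.2 [ 136.64220129 -583.86587126  215.78213315] [-1.43  0.13  1.49 -0.    1.52 -0.09]
[-343.79949643  173.24048842  541.24369195]
(np.float64(48.64306006086136), np.float64(-149.85658830783592))
(np.float64(69.70399747471325), np.float64(-129.4670807646446))
(np.float64(-3.7108605945883824), np.float64(-96.41197987784273))
(np.float64(-37.34083749605924), np.float64(-112.849551415588))
```

View pics/w1.png

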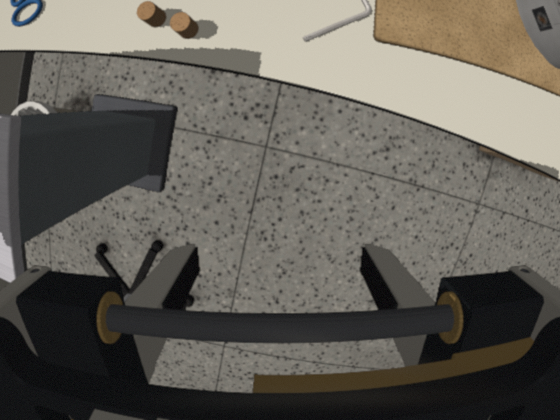

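The move was refused because every row needs all three keys. So this wrist view is still the start pose, over the floor, with nothing of use in it.

Call:
{"op": "send_rows", "data": {
  "series": [
    {"gripper": 9.3,"slide": [-1.9,0,3.0],"spin": 0},
    {"gripper": 9.3,"slide": [-1.9,0,3.0],"spin": 0},
    {"gripper": 9.3,"slide": [-1.9,0,3.0],"spin": 0},
    {"gripper": 9.3,"slide": [-1.9,0,3.0],"spin": 0},
    {"gripper": 9.3,"slide": [-1.9,0,3.0],"spin": 0},
    {"gripper": 9.3,"slide": [-1.9,0,3.0],"spin": 0},
    {"gripper": 9.3,"slide": [-1.9,0,3.0],"spin": 0},
    {"gripper": 9.3,"slide": [-1.9,0,3.0],"spin": 0},
    {"gripper": 9.3,"slide": [-1.9,0,3.0],"spin": 0},
    {"gripper": 9.3,"slide": [-1.9,0,3.0],"spin": 0},
    {"gripper": 9.3,"slide": [-1.9,0,3.0],"spin": 0},
    {"gripper": 9.3,"slide": [-1.9,0,3.0],"spin": 0},
    {"gripper": 9.3,"slide": [-1.9,0,3.0],"spin": 0},
    {"gripper": 9.3,"slide": [-1.9,0,3.0],"spin": 0},
    {"gripper": 9.3,"slide": [-1.9,0,3.0],"spin": 0},
    {"gripper": 9.3,"slide": [-1.9,0,3.0],"spin": 0},
    {"gripper": 9.3,"slide": [-1.9,0,3.0],"spin": 0},
    {"gripper": 9.3,"slide": [-1.9,0,2.8],"spin": 0},
    {"gripper": 9.3,"slide": [0,0,0],"spin": 0},
    {"gripper": 9.3,"slide": [0,0,0],"spin": 0}
  ],
  "squeeze": 5
}}

```text
time: 2.2
tool_pos: [582.6, -128.1, 215.9]
orientation: [-1.311, 1.038, -1.036]
wrist_force: [0.2, -0.4, -0.7]
width: 0.997
```

```bash
python3 - <<'E'
from h import *
im,ci=shot('wrist','w2'); o=readout.observe(); R=cv2.Rodrigues(o['orientation'])[0]; print(o['time'],o['tool_pos'],o['joint_pos'].round(2))
print(R.T@(np.array([585.3,-125.6,43])-o['tool_pos']))
for P in((585.3,-125.6,70),(585.3,-125.6,0),(484,-77,82),(596,134,62)): print(proj(ci,P,True))
E
```

```text
2.25 [ 582.23222218 -128.86259603  216.06823669] [-0.3   0.12  1.5  -0.    1.52  1.04]
[ -2.46868237 173.06484632   3.8903624 ]
(np.float64(278.05172978216575), np.float64(191.83478007003524))
(np.float64(278.29833833269765), np.float64(178.00351957904851))
(np.float64(211.69123622953418), np.float64(274.98766629222973))
(np.float64(61.152568968913414), np.float64(133.81356921413305))
```

View pics/w2.png

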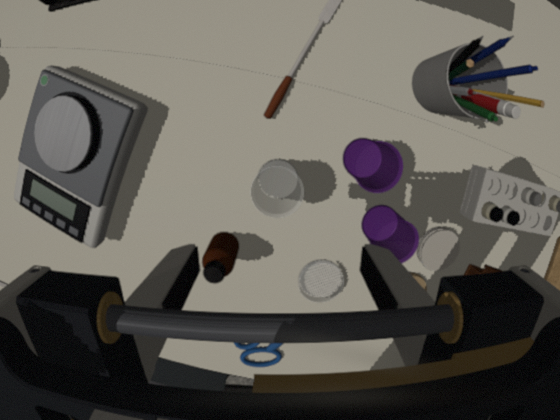

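The beaker's rim is at about (277,190), within 2 px of prediction. The purple ones and the bottle are clear of the jaws. Descending.

Call:
{"op": "send_rows", "data": {
  "series": [
    {"gripper": 9.3,"slide": [-0.25,2.0,0.4],"spin": 0},
    {"gripper": 9.3,"slide": [0,3.0,0],"spin": 0},
    {"gripper": 9.3,"slide": [0,3.0,0],"spin": 0},
    {"gripper": 9.3,"slide": [0,3.0,0],"spin": 0},
    {"gripper": 9.3,"slide": [0,2.5,0],"spin": 0},
    {"gripper": 9.3,"slide": [0,2.0,0],"spin": 0},
    {"gripper": 9.3,"slide": [0,1.2,0],"spin": 0},
    {"gripper": 9.3,"slide": [0,0.6,0],"spin": 0},
    {"gripper": 9.3,"slide": [0,0,0],"spin": 0},
    {"gripper": 9.3,"slide": [0,0,0],"spin": 0},
    {"gripper": 9.3,"slide": [0,0,0],"spin": 0}
  ],
  "squeeze": 5
}}

```text
time: 3.35
tool_pos: [587.0, -125.7, 44.9]
orientation: [-1.308, 1.036, -1.04]
wrist_force: [0.4, 1.0, 1.6]
width: 0.998
```

```bash
python3 - <<'E'
from h import *
im,ci=shot('wrist','w3'); o=readout.observe(); print(o['time'],o['tool_pos'],o['wrist_force'])
for P in((585.3,-125.6,70),(585.3,-125.6,0)): print(proj(ci,P,True))
E
```

```text
3.4 [ 586.92479426 -125.62580955   44.79465655] [-0.26515036 -0.47303254 -0.46916053]
(np.float64(279.44115579560514), np.float64(282.73200871236384))
(np.float64(279.30951389681286), np.float64(233.12808984406422))
```

View pics/w3.png

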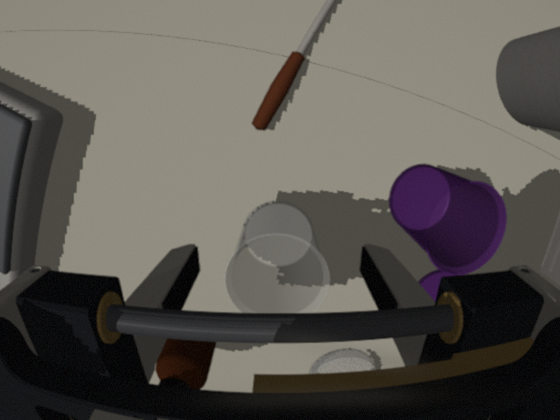

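The beaker sits between the fingers: rim ≈(278,277), foot (278,233), about as predicted. Closing lightly.

Call:
{"op": "send_rows", "data": {
  "series": [
    {"gripper": 6.5,"slide": [0,0,0],"spin": 0},
    {"gripper": 6.0,"slide": [0,0,0],"spin": 0},
    {"gripper": 5.7,"slide": [0,0,0],"spin": 0},
    {"gripper": 5.5,"slide": [0,0,0],"spin": 0},
    {"gripper": 5.3,"slide": [0,0,0],"spin": 0},
    {"gripper": 5.1,"slide": [0,0,0],"spin": 0},
    {"gripper": 4.8,"slide": [0,0,0],"spin": 0},
    {"gripper": 4.5,"slide": [0,0,0],"spin": 0},
    {"gripper": 4.5,"slide": [0,0,0],"spin": 0},
    {"gripper": 4.5,"slide": [0,0,0],"spin": 0},
    {"gripper": 4.5,"slide": [0,0,0],"spin": 0},
    {"gripper": 4.5,"slide": [0,0,0],"spin": 0}
  ],
  "squeeze": 5
}}

```text
time: 4.6
tool_pos: [585.9, -125.4, 43.4]
orientation: [-1.309, 1.038, -1.038]
wrist_force: [-0.4, -0.7, -0.5]
width: 0.572
```

The opening is 53 mm, which matches the beaker. Lifting.

Call:
{"op": "send_rows", "data": {
  "series": [
    {"gripper": 4.5,"slide": [0,-0.3,0],"spin": 0},
    {"gripper": 4.5,"slide": [0,-0.7,0],"spin": 0},
    {"gripper": 4.5,"slide": [0,-1.2,0],"spin": 0},
    {"gripper": 4.5,"slide": [0,-1.5,0],"spin": 0},
    {"gripper": 4.5,"slide": [0,-1.5,0],"spin": 0},
    {"gripper": 4.5,"slide": [0,-1.5,0],"spin": 0},
    {"gripper": 4.5,"slide": [0,-1.5,0],"spin": 0},
    {"gripper": 4.5,"slide": [0,-1.5,0],"spin": 0},
    {"gripper": 4.5,"slide": [0,-1.0,0],"spin": 0},
    {"gripper": 4.5,"slide": [0,-0.5,0],"spin": 0},
    {"gripper": 4.5,"slide": [0,0,0],"spin": 0},
    {"gripper": 4.5,"slide": [0,0,0],"spin": 0},
    {"gripper": 4.5,"slide": [0,0,0],"spin": 0}
  ]
}}

```text
time: 5.9
tool_pos: [585.3, -125.1, 154.3]
orientation: [-1.31, 1.04, -1.037]
wrist_force: [1.1, 0.2, -0.5]
width: 0.569
```

```bash
python3 - <<'E'
from h import *
im,ci=shot('wrist','w4'); o=readout.observe(); R=cv2.Rodrigues(o['orientation'])[0]; print(o['time'],o['tool_pos'],o['wrist_force'],o['width'])
t,ct=load('top0'); s,cs=load('side0'); w,cw=load('w2')
# pan by grey brightness: ellipse fit of contour in each view
for n,(im,c,fi,x0,y0,x1,y1) in {'top':(t,ct,0,175,150,245,215),'side':(s,cs,0,270,140,327,183),'w2':(w,cw,1,20,80,120,180)}.items():
  g=cv2.GaussianBlur(cv2.cvtColor(im[y0:y1,x0:x1],cv2.COLOR_BGR2GRAY),(3,3),0)
  th,m=cv2.threshold(g,0,255,cv2.THRESH_OTSU)
  k=[q for q in cv2.findContours(m,cv2.RETR_EXTERNAL,cv2.CHAIN_APPROX_NONE)[0] if len(q)>20]
  for q in k:
    e=cv2.fitEllipse(cv2.convexHull(q)); u,v=e[0][0]+x0,e[0][1]+y0; print(n,th,len(q),(round(u,1),round(v,1)),np.round(e[1],1),onz(c,u,v,62,fi).round(1))
A=[cv2.resize(i,(400,400)) for i in(s[130:200,235:330],w[55:255,5:155])]
cv2.imwrite('pics/pan.png',np.hstack(A))
print(R.T@(np.array([596,134,150])-o['tool_pos']))
E
```

```text
5.95 [ 585.38724547 -125.14267331  154.3936637 ] [ 0.47026389 -0.30226085 -0.35206749] 0.5664878170296034
top 83.0 22 (201.0, 226.0) [ 8.9 59.5] [510.8 148.7  62. ]
top 83.0 125 (208.5, 181.1) [43.9 45.8] [596.6 137.6  62. ]
top 83.0 92 (520.0, 197.6) [ 19.7 647.9] [ 565. -438.   62.]
top 83.0 39 (176.6, 155.4) [ 5.6 24.3] [647.3 200.5  62. ]
side 128.0 254 (312.4, 158.9) [ 43.  101.2] [633.2 140.2  62. ]
w2 72.0 58 (125.8, 96.3) [ 7.  17.7] [648.6  53.1  62. ]
w2 72.0 98 (97.3, 88.9) [ 7.1 65.8] [652.3  90.8  62. ]
w2 72.0 364 (55.4, 132.7) [112.8 142.9] [596.  143.3  62. ]
[-249.91055257    4.50630293   69.36331104]
```

View pics/w4.png

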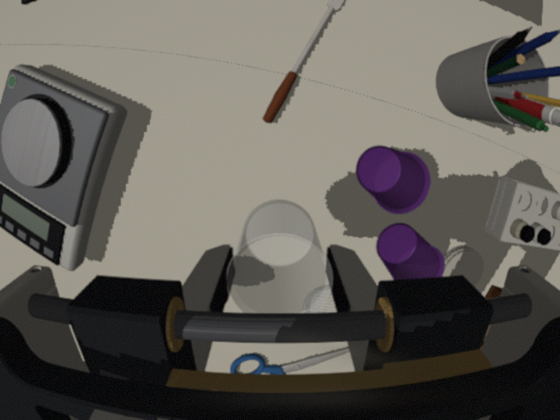

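The beaker is held, upright and off the bench, with its rim around (278,275). The top view puts the pan near (597,136). Moving above it for a close look.

Call:
{"op": "send_rows", "data": {
  "series": [
    {"gripper": 4.5,"slide": [-0.5,0,0.2],"spin": 0},
    {"gripper": 4.5,"slide": [-1.0,0,0.3],"spin": 0},
    {"gripper": 4.5,"slide": [-1.5,0,0.4],"spin": 0},
    {"gripper": 4.5,"slide": [-2.0,0,0.5],"spin": 0},
    {"gripper": 4.5,"slide": [-2.0,0,0.5],"spin": 0},
    {"gripper": 4.5,"slide": [-2.0,0,0.6],"spin": 0},
    {"gripper": 4.5,"slide": [-2.0,0,0.6],"spin": 0},
    {"gripper": 4.5,"slide": [-2.0,0,0.6],"spin": 0},
    {"gripper": 4.5,"slide": [-2.0,0,0.6],"spin": 0},
    {"gripper": 4.5,"slide": [-2.0,0,0.6],"spin": 0},
    {"gripper": 4.5,"slide": [-2.0,0,0.5],"spin": 0},
    {"gripper": 4.5,"slide": [-2.0,0,0.5],"spin": 0},
    {"gripper": 4.5,"slide": [-2.0,0,0.5],"spin": 0},
    {"gripper": 4.5,"slide": [-1.2,0,0.3],"spin": 0},
    {"gripper": 4.5,"slide": [-0.8,0,0.2],"spin": 0},
    {"gripper": 4.5,"slide": [0,0,0],"spin": 0},
    {"gripper": 4.5,"slide": [0,0,0],"spin": 0},
    {"gripper": 4.5,"slide": [0,0,0],"spin": 0}
  ]
}}

```text
time: 7.75
tool_pos: [596.3, 133.0, 155.5]
orientation: [-1.309, 1.039, -1.039]
wrist_force: [0.0, -0.5, -0.4]
width: 0.57
```

```bash
python3 - <<'E'
from h import *
im,ci=shot('wrist','w5'); o=readout.observe(); R=cv2.Rodrigues(o['orientation'])[0]; print(o['time'],o['tool_pos'],o['wrist_force'],o['width'])
shot('top','t5'); shot('side','s5')
im=im[:,:,::-1].copy()
a=np.linspace(0,2*np.pi,73)
for c,col in(((596.6,135.5),(0,0,255)),):
  for k in a: u,v=proj(ci,(c[0]+45*np.cos(k),c[1]+45*np.sin(k),62),True); cv2.circle(im,(int(round(u)),int(round(v))),1,col,-1)
cv2.imwrite('pics/w5o.png',im)
E
```

```text
7.8 [596.28680241 133.00832221 155.44189983] [ 1.34743684 -0.23890955 -0.74564659] 0.5674354269386359
```

View pics/w5o.png

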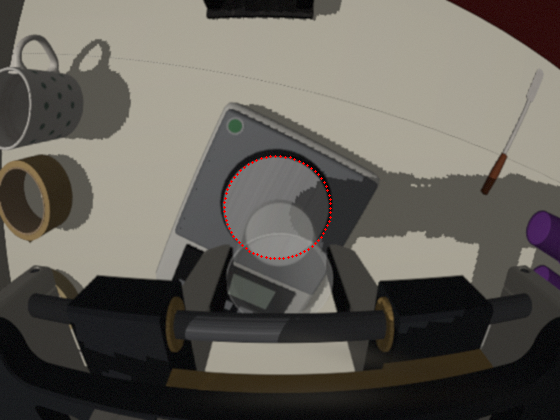

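The pan outline drawn at (596.6, 135.5, z = 62) falls on the real pan edge, centred near (278,207). That confirms both the place and the height. I'll shift 2.5 mm and lower to about 4 mm above the pan.

Call:
{"op": "send_rows", "data": {
  "series": [
    {"gripper": 4.5,"slide": [-0.25,0.3,0],"spin": 0},
    {"gripper": 4.5,"slide": [0,0.6,0],"spin": 0},
    {"gripper": 4.5,"slide": [0,0.7,0],"spin": 0},
    {"gripper": 4.5,"slide": [0,0.7,0],"spin": 0},
    {"gripper": 4.5,"slide": [0,0.7,0],"spin": 0},
    {"gripper": 4.5,"slide": [0,0.6,0],"spin": 0},
    {"gripper": 4.5,"slide": [0,0.5,0],"spin": 0},
    {"gripper": 4.5,"slide": [0,0.3,0],"spin": 0},
    {"gripper": 4.5,"slide": [0,0.2,0],"spin": 0},
    {"gripper": 4.5,"slide": [0,0,0],"spin": 0},
    {"gripper": 4.5,"slide": [0,0,0],"spin": 0},
    {"gripper": 4.5,"slide": [0,0,0],"spin": 0},
    {"gripper": 4.5,"slide": [0,0,0],"spin": 0}
  ]
}}

```text
time: 9.2
tool_pos: [595.9, 136.3, 109.8]
orientation: [-1.309, 1.038, -1.038]
wrist_force: [-0.7, -0.1, -0.0]
width: 0.565
```

Call:
{"op": "send_rows", "data": {
  "series": [
    {"gripper": 4.5,"slide": [0,0.05,0],"spin": 0},
    {"gripper": 4.5,"slide": [0,0.05,0],"spin": 0},
    {"gripper": 4.5,"slide": [0,0.05,0],"spin": 0},
    {"gripper": 4.5,"slide": [0,0.05,0],"spin": 0},
    {"gripper": 4.5,"slide": [0,0,0],"spin": 0},
    {"gripper": 4.5,"slide": [0,0,0],"spin": 0},
    {"gripper": 4.5,"slide": [0,0,0],"spin": 0}
  ]
}}

```text
time: 9.9
tool_pos: [595.7, 136.3, 107.5]
orientation: [-1.309, 1.038, -1.038]
wrist_force: [0.1, 0.3, -0.8]
width: 0.565
```

No contact yet. I'll go down in 0.5 mm steps.

Call:
{"op": "send_rows", "data": {
  "series": [
    {"gripper": 4.5,"slide": [0,0.05,0],"spin": 0},
    {"gripper": 4.5,"slide": [0,0.05,0],"spin": 0},
    {"gripper": 4.5,"slide": [0,0,0],"spin": 0},
    {"gripper": 4.5,"slide": [0,0,0],"spin": 0},
    {"gripper": 4.5,"slide": [0,0,0],"spin": 0}
  ]
}}

```text
time: 10.4
tool_pos: [595.7, 136.3, 106.5]
orientation: [-1.309, 1.038, -1.038]
wrist_force: [0.8, -0.7, -0.2]
width: 0.564
```

Call:
{"op": "send_rows", "data": {
  "series": [
    {"gripper": 4.5,"slide": [0,0.05,0],"spin": 0},
    {"gripper": 4.5,"slide": [0,0,0],"spin": 0},
    {"gripper": 4.5,"slide": [0,0,0],"spin": 0},
    {"gripper": 4.5,"slide": [0,0,0],"spin": 0}
  ]
}}

```text
time: 10.8
tool_pos: [595.7, 136.3, 106.0]
orientation: [-1.309, 1.038, -1.038]
wrist_force: [0.4, -0.5, 0.7]
width: 0.569
```

Call:
{"op": "send_rows", "data": {
  "series": [
    {"gripper": 4.5,"slide": [0,0.05,0],"spin": 0},
    {"gripper": 4.5,"slide": [0,0,0],"spin": 0},
    {"gripper": 4.5,"slide": [0,0,0],"spin": 0},
    {"gripper": 4.5,"slide": [0,0,0],"spin": 0}
  ]
}}

```text
time: 11.2
tool_pos: [595.6, 136.2, 105.4]
orientation: [-1.309, 1.038, -1.038]
wrist_force: [-1.2, 0.1, 0.1]
width: 0.569
```

Call:
{"op": "send_rows", "data": {
  "series": [
    {"gripper": 4.5,"slide": [0,0.05,0],"spin": 0},
    {"gripper": 4.5,"slide": [0,0,0],"spin": 0},
    {"gripper": 4.5,"slide": [0,0,0],"spin": 0},
    {"gripper": 4.5,"slide": [0,0,0],"spin": 0}
  ]
}}

```text
time: 11.6
tool_pos: [595.9, 136.3, 105.3]
orientation: [-1.309, 1.038, -1.038]
wrist_force: [-1.6, 0.9, 3.2]
width: 0.568
```

```bash
python3 - <<'E'
from h import *
s,_=shot('side','s6'); t,_=shot('top','t6'); o=readout.observe(); print(o['time'],o['tool_pos'],o['wrist_force'])
A=cv2.resize(s[110:205,225:345],(500,400),interpolation=cv2.INTER_CUBIC)
B=cv2.resize(t[140:235,150:270],(300,400)) 
cv2.imwrite('pics/s6c.png',A[:,:,::-1])
E
```

```text
11.7 [595.87410278 136.35950281 105.31676047] [-0.41350046  1.00885222  3.82951195]
```

View pics/s6c.png

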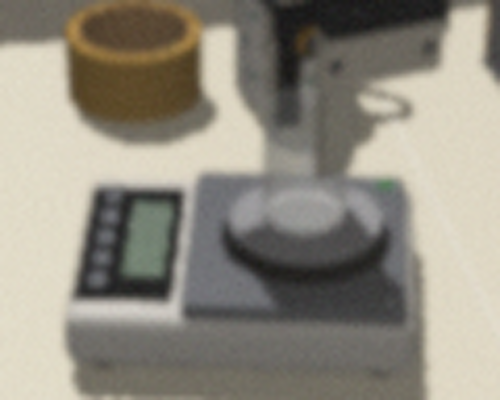

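The upward force is 3.5 N at the expected height, and the foot at (305,212) is well centred on the pan (305,222). It stands on the pan, so I'll release gently and retreat upward.

Call:
{"op": "send_rows", "data": {
  "series": [
    {"gripper": 5.5,"slide": [0,0,0],"spin": 0},
    {"gripper": 6.0,"slide": [0,0,0],"spin": 0},
    {"gripper": 7.0,"slide": [0,0,0],"spin": 0},
    {"gripper": 8.0,"slide": [0,0,0],"spin": 0},
    {"gripper": 9.3,"slide": [0,0,0],"spin": 0},
    {"gripper": 9.3,"slide": [0,0,0],"spin": 0},
    {"gripper": 9.3,"slide": [0,0,0],"spin": 0},
    {"gripper": 9.3,"slide": [0,0,0],"spin": 0},
    {"gripper": 9.3,"slide": [0,0,0],"spin": 0},
    {"gripper": 9.3,"slide": [0,0,0],"spin": 0}
  ]
}}

```text
time: 12.7
tool_pos: [595.7, 136.3, 105.0]
orientation: [-1.309, 1.038, -1.038]
wrist_force: [0.3, 0.1, 0.7]
width: 0.997
```

Call:
{"op": "send_rows", "data": {
  "series": [
    {"gripper": 9.3,"slide": [0,-0.5,0],"spin": 0},
    {"gripper": 9.3,"slide": [0,-1.0,0],"spin": 0},
    {"gripper": 9.3,"slide": [0,-1.5,0],"spin": 0},
    {"gripper": 9.3,"slide": [0,-2.0,0],"spin": 0},
    {"gripper": 9.3,"slide": [0,-2.0,0],"spin": 0},
    {"gripper": 9.3,"slide": [0,-2.0,0],"spin": 0},
    {"gripper": 9.3,"slide": [0,-2.0,0],"spin": 0},
    {"gripper": 9.3,"slide": [0,-1.0,0],"spin": 0},
    {"gripper": 9.3,"slide": [0,0,0],"spin": 0},
    {"gripper": 9.3,"slide": [0,0,0],"spin": 0},
    {"gripper": 9.3,"slide": [0,0,0],"spin": 0}
  ]
}}

```text
time: 13.8
tool_pos: [594.9, 136.2, 223.5]
orientation: [-1.311, 1.04, -1.037]
wrist_force: [-0.9, 0.9, -0.7]
width: 1.0
```

```bash
python3 - <<'E'
from h import *
im,ci=shot('wrist','w7'); s,cs=shot('side','s7'); t,_=shot('top','t7'); o=readout.observe(); print(o['time'],o['tool_pos'],o['wrist_force'],o['width'])
im=im[:,:,::-1].copy()
for r,z,col in((45,62,(0,0,255)),(25,62,(0,255,0)),(27,132,(255,255,0))):
  for k in np.linspace(0,2*np.pi,25): u,v=proj(ci,(596.6+r*np.cos(k),135.5+r*np.sin(k),z),True); cv2.circle(im,(int(round(u)),int(round(v))),0,col,-1)
A=cv2.resize(im[100:330,160:400],(450,431)); B=cv2.resize(s[110:260,225:345,::-1],(345,431))
cv2.imwrite('pics/fin.png',np.hstack([A,B]))
_,c0=load('side0'); a=cv2.imread('pics/side0.png')[205:255,252:282].astype(int); b=s[205:255,252:282,::-1].astype(int); print('bottle diff',abs(a-b).mean())
E
```

```text
13.95 [595.04687353 136.18418247 223.68446266] [-0.51667654 -0.39340727  0.40061989] 0.999773482940865
bottle diff 10.571555555555555
```

View pics/fin.png

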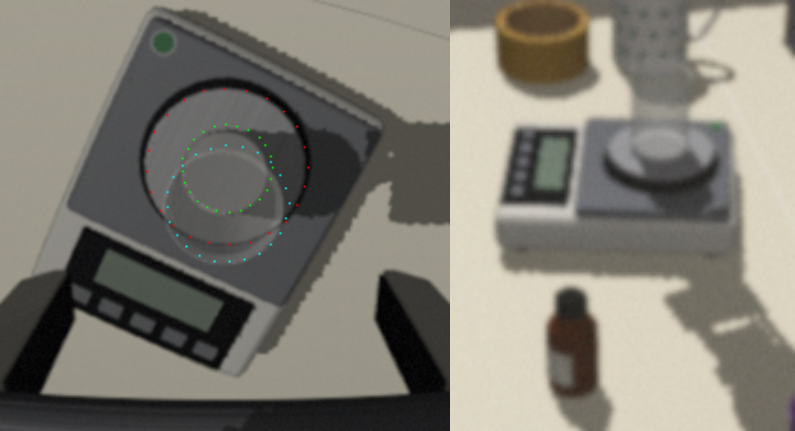

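The beaker stands upright and free. Its foot and rim are within about 3 mm of the outlines drawn around the pan centre. The bottle is at side-view column ≈267.5, as before.

```bash
python3 -c "
from workcell import ticket; print(ticket.sign_off())"
```

```text
the job is handed in; nothing more can be done
None
```

The beaker is standing upright in the middle of the balance pan, released, and the job is handed in at about 14 s of the 38 s allowed. I gripped it at a 5 N setting and lowered it in 0.5 mm steps. It touched the pan at about 3.5 N, at the expected height, and only then did I open the gripper and move straight up.

**Final checks:**
- **Beaker:** the wrist view shows its foot and rim within about 3 mm of the pan centre, against the 15 mm allowed. The open gripper is well clear above it.
- **Bottle:** it stands at the same place in the side view as at the start. A pixel comparison of that area did differ (mean 10.6). I put this down to the arm's shadow and did not look into it further.

**What disagreed or went wrong:**
- **Pan height:** the rough two-view estimate came out at 57 mm, not 62 mm. The close wrist view and the height at contact both agreed with 62 mm.
- **Refused move:** my first move call was refused for missing keys, and nothing moved.

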